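# Third hand at the rack jig

### The job

Pick up the wooden rail, put its round end through the hole in the blue sprung plate of the jig, and push on along the rail until its square shoulder is flat against the plate and the yellow pointer stands in the green zone, not in the red. Be my third hand: keep it gripped and pressed there without moving for at least three seconds while I get ready to fasten it, and finish still holding it so, with the pointer in the green. Leave the spools, the jar and the screwdriver where they are.

Things in the scene. Friction and masses are not known exactly. Their poses are not given: they have to be found in the camera images.
- rail_mid (a point): Centre of the square part of the loose wooden rail (84 to 156 g). The square part is 150 long, 28 wide and 28 high. A round end of 14 diameter and 36 long, tapering to 8 over its last 8 mm, stands out of one end, on the rail's axis. Axes: x along the rail towards the round end, z up as it lies. It starts lying flat on the green cutting mat, so this point is 17 mm above the work surface. Take it across its width, at about this point.
- rail_tip (a point): The very tip of the rail's round end, 111 mm along the rail's x from its centre; same axes.
- hole (a point): Centre of the hole (18 mm diameter, chamfered rim, straight through) in the front face of the jig's upright blue plate, 75 mm above the work surface. It moves with the plate. The plate is 12 mm thick, 66 wide and its top is 110 mm above the work surface; more than 60 mm of free space lies behind it. Axes: x is horizontal, along the hole, the way the rail goes in and the way the plate yields; z up. The space in front of the plate is free.
- carriage (a joint): How far the blue plate has been pushed back along the hole's x, in m: 0 at rest, 0.045 at its stop. A spring of about 500 N/m, without preload, pushes it forward (12 mm is 6 N, 26 mm is 13 N) with slight friction. The yellow pointer on the plate moves with it over a scale beside the plate: white up to 0.012, green from 0.012 to 0.026, red beyond 0.026.
- jig: The grey jig, screwed to the bench: a base plate 180 by 150 and 12 thick that reaches from 10 mm before the blue plate to 170 mm behind its front face, a rear block, and a white scale ledge 94 mm high on its +y side (44 to 68 mm from the hole's axis, from 7.5 mm before the blue plate's front face to 67.5 mm behind it). Origin on the work surface under the hole's mouth at rest; x as for the hole, z up.
- mat: Green cutting mat, 330 by 460 and 3 thick, fixed to the bench; origin at the centre of its underside.
- spool_a_mid (a point): Orange thread spool, 48 diameter, 75 high, its centre. Bystander.
- spool_b_mid (a point): Blue thread spool, 48 diameter, 75 high, its centre. Bystander.
- jar_mid (a point): Amber jar with a steel lid, 60 diameter, 70 high, its centre. Bystander.
- driver: Black-handled screwdriver lying on the bench, about 200 long. Bystander.
There are look-alikes about, which are no part of the job. There is more than one size of the jig; the one meant has the size given above.

How it is judged:
By the outcome, as a careful person would: the job done as asked, in the order asked, and still so for the second after the job is handed in, while the arm keeps its last pose, push and grip.
It also fails if it takes over 45 s, if anything falls off the work surface, if the arm or the gripper's body presses on something with over 40 N, if the wrist force passes 120 N, or if a joint passes its speed limit or range.

### The arm

A 6-joint arm with a two-finger parallel gripper is mounted at the origin on the work surface. World frame = base frame: x ahead of the robot, y to its left, z up, the work surface at z = 0. Lengths are in m, angles in rad, forces in N, time in s.
With the tool pointing down it reaches from about 0.35 to 0.8 m from the base axis. Payload 7.3 kg.
Tool frame: the origin (TCP) lies between the finger pads; the fingertips stand 25 mm ahead of it and the grasp point (between the pads) lies 6 mm ahead of it (r.tip_extent is the distance from the TCP to the fingertips, in m); z points along the fingers, y is the direction in which the jaws open and shut (so a half turn about z gives the same grasp; the last joint's range is limited). The gripper opens to 85 mm and grips with 20 to 120 N. Pads are 22 mm wide; open, the fingers measure 114 mm over their backs; the gripper's body (76 mm by 85 mm) begins 54 mm behind the grasp point. The pads swing forward as they close: fully open they stand 13 mm farther back than shut.
Start: joints at [-1.485, 0.342, 1.524, -0, 1.275, -0.146], TCP at [0.121, -0.511, 0.235] pointing down, gripper open.
Joint ranges: [-2.53, 2.53], [-0.77, 2.02], [0.04, 2.7], [-1, 4.14], [0.28, 2.66], [-3.11, 3.11]. Speed limits (rad/s): [2.57, 2.57, 3.14, 3.14, 3.14, 3.14].

### API

Orientations are given as a unit quaternion [x, y, z, w].
In Python, from workcell import r, command_gripper, optics gives the robot as it stands. The module is installed in compiled form; this text tells all that it offers. Calls block until the motion is done:
- r.reach(position, orientation): joint-space move of the TCP to a pose.
- r.move_straight(position, orientation=None, speed=0.15, max_force=None): straight line of the TCP; orientation=None keeps the orientation; speed is the mean speed in m/s. With max_force (N) it stops when the force on the tool has changed by that much, and returns True; else False.
- r.movej(angles): joint-space move.
- command_gripper(opening, force=None): finger opening in m; force is the grip in N (None keeps the last); returns when the fingers have stopped.
- r.hold(seconds).
- r.solve_ik(position, orientation): joint angles nearest the present ones, or None.
- r.read_state(): the state.
- optics.get_image(name): name is "side" or "top"; returns (picture, depth): 384x512x3 uint8, red, green, blue; 384x512 float32, m along the optical axis (not along the pixel's ray), 0 where there is no reading.
- optics.camera_model(name): a dict with "K" (3x3 intrinsics, pixels), "R" (3x3) and "t" (3): a world point X has camera coordinates R X + t. Camera axes: x right, y down, z forward; pixel columns grow to the right and rows downward; lengths in m; the calibration is good to about 2 mm. A picture is of the moment at which its call begins. camera_model takes no time and is no camera call.
A pose or a line that the arm cannot do raises r.PlanningError and nothing moves.
- r.finish_job(): hands the job in, once; it reports no verdict.
The state is a dict: "time_s": time; "joint_positions": joint angles; "dq": joint speeds; "tau": joint torques, N m; "eef_pos": TCP position; "eef_rot": TCP orientation; "contact_force": force on the tool from outside, world axes, zero at the start; "torque": the same for the moment, N m; "grip_width": finger opening in m.
Only numpy, scipy, OpenCV 4.12 (cv2) and the standard library are available. Lean on these libraries where they do the work, as an engineer would, in place of code of your own. Each camera call takes 0.05 s, during which the arm holds its last target.

## Working session

There is one attempt and no reset: what is moved stays moved. The work goes in short steps, each a Python script; the robot and the scene stay as the last script left them, time stands still between calls to the robot, and variables do not carry over. Pictures are saved under pics/ and viewed, and the job is handed in when it is done.

```bash
mkdir -p pics
cat > h.py <<'E'
import numpy as np,cv2
from workcell import r,command_gripper,optics
def snap(n,f):
    p,d=optics.get_image(n); cv2.imwrite(f'pics/{f}.png',p[:,:,::-1]); np.savez(f'pics/{f}.npz',p=p,d=d); return p,d
def world(n,d):
    m=optics.camera_model(n);K,R,t=map(np.array,(m['K'],m['R'],m['t']))
    v,u=np.mgrid[:d.shape[0],:d.shape[1]]
    c=np.stack([(u-K[0,2])/K[0,0]*d,(v-K[1,2])/K[1,1]*d,d],-1)
    return (c-t)@R
def proj(n,X):
    m=optics.camera_model(n);c=np.array(m['R'])@np.array(X)+np.array(m['t']);q=np.array(m['K'])@c;return q[:2]/q[2]
E
python3 - <<'E'
from h import *
snap('top','top0');snap('side','side0')
s=r.read_state();print(s['time_s'],s['eef_pos'],s['eef_rot'],s['grip_width'])
E
```

```text
0.1 [ 0.12057957 -0.51060231  0.23438986] [ 9.93290163e-01  1.15646776e-01  7.24276987e-06 -6.89045561e-04] 0.08548440884491718
```

View pics/top0.png

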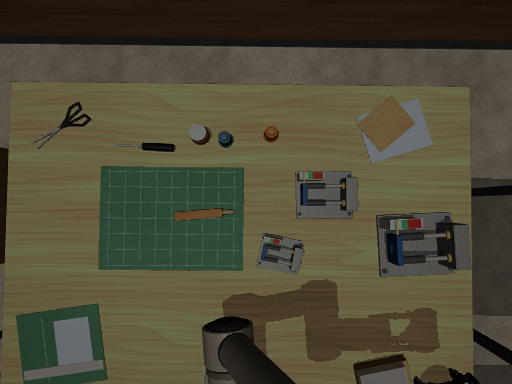

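View pics/side0.png

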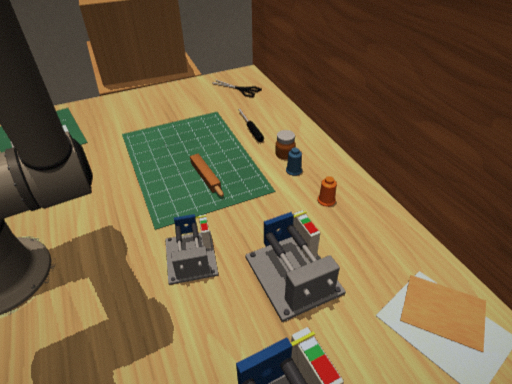

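The top view shows three jigs, at about (326,195), (281,253) and (420,244), so I'll tell them apart by measured size. There is one rail, at (204,214). The board on the paper at (388,122) is a flat sheet and not the rail.

Run:
```python
from h import *
z=np.load('pics/top0.npz');p,d=z['p'],z['d'];W=world('top',d)
m=optics.camera_model('top');print(np.round(np.array(m['R']),3).tolist(),m['t'],np.array(m['K'])[0,0])
for n,(u0,u1,v0,v1) in dict(A=(290,362,165,224),B=(253,308,230,278),C=(372,474,208,282)).items():
    s=W[v0:v1,u0:u1].reshape(-1,3); s=s[d[v0:v1,u0:u1].ravel()>0]
    b=s[(s[:,2]>.006)];rc=cv2.minAreaRect(b[:,:2].astype(np.float32));print(n,rc,'maxz',np.percentile(b[:,2],[50,90,98,100]))
for q in [(174,216),(233,212),(176,213),(222,213),(199,133),(225,139),(271,133),(304,194),(272,252),(395,250)]:
    print(q,W[q[1],q[0]].round(4))
s=cv2.resize(p[160:280,170:370,::-1],None,fx=4,fy=4,interpolation=cv2.INTER_CUBIC);cv2.imwrite('pics/crop0.png',s)
p=np.load('pics/side0.npz')['p']
s=cv2.resize(p[140:384,120:380,::-1],None,fx=2.4,fy=2.4,interpolation=cv2.INTER_CUBIC);cv2.imwrite('pics/crop1.png',s)
```

```text
[[0.008, -1.0, 0.009], [-0.999, -0.008, -0.04], [0.04, -0.009, -0.999]] [-0.07395632  0.60559138  1.24292739] 392.67050631287486
A ((0.5930781364440918, -0.2704746127128601), (0.21908420324325562, 0.1763395369052887), 89.0536117553711) maxz [0.0164961  0.10198531 0.10919519 0.1147104 ]
B ((0.3993551731109619, -0.12801381945610046), (0.14713925123214722, 0.14592871069908142), 86.61366271972656) maxz [0.01262908 0.07368219 0.07870806 0.0842156 ]
C ((0.42672526836395264, -0.5820366740226746), (0.21655675768852234, 0.29538074135780334), 4.443313121795654) maxz [0.05517039 0.1329332  0.14323765 0.14918472]
(174, 216) [0.5166 0.2046 0.0339]
(233, 212) [0.5303 0.0212 0.0207]
(176, 213) [0.526  0.1991 0.0311]
(222, 213) [0.5269 0.0556 0.0242]
(199, 133) [0.7719 0.1247 0.0708]
(225, 139) [0.753  0.0443 0.0781]
(271, 133) [ 0.7736 -0.0957  0.0736]
(304, 194) [ 0.5867 -0.1929  0.1127]
(272, 252) [ 0.4035 -0.1037  0.0069]
(395, 250) [ 0.4264 -0.4553  0.1277]
```

View pics/crop0.png

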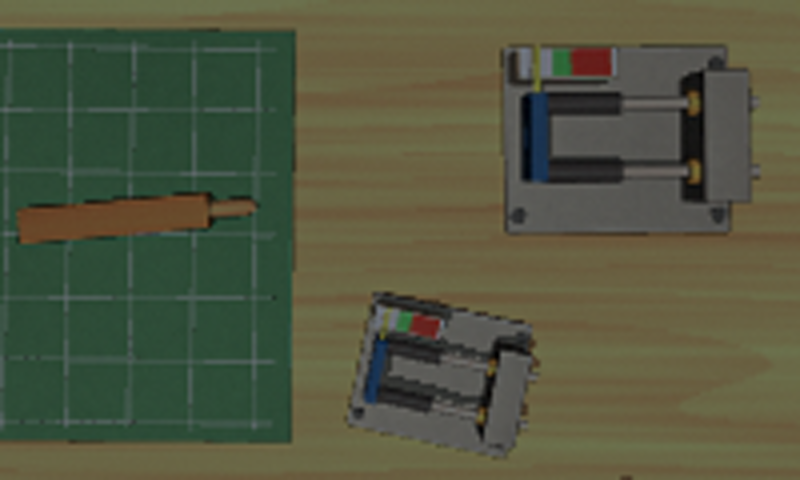

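View pics/crop1.png

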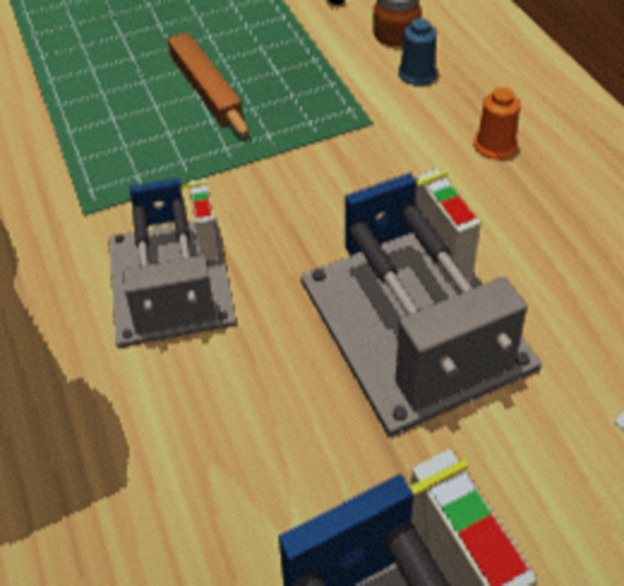

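Run:
```python
from h import *
p=np.load('pics/top0.npz')['p']
f=lambda p,b,s,n:cv2.imwrite(f'pics/{n}.png',cv2.resize(np.clip(p[b[1]:b[3],b[0]:b[2],::-1].astype(int)*2,0,255).astype(np.uint8),None,fx=s,fy=s,interpolation=cv2.INTER_CUBIC))
f(p,(290,165,362,223),10,'cj');f(p,(168,195,240,233),10,'cr')
p=np.load('pics/side0.npz')['p'];f(p,(240,200,345,318),5,'cs')
```

```text
(no output)
```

View pics/cj.png

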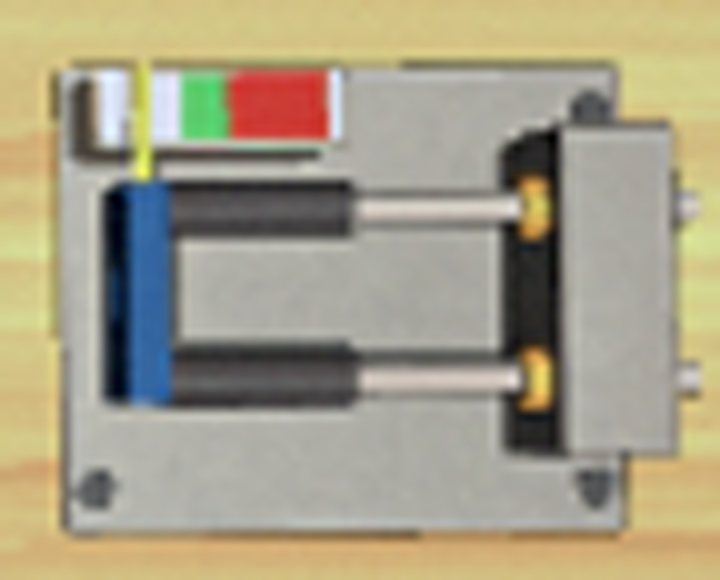

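View pics/cr.png

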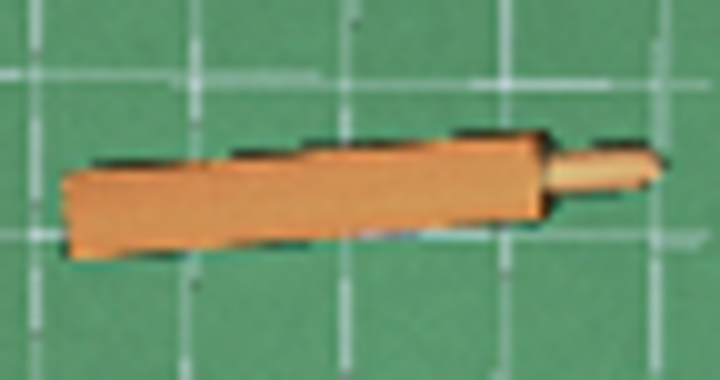

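View pics/cs.png

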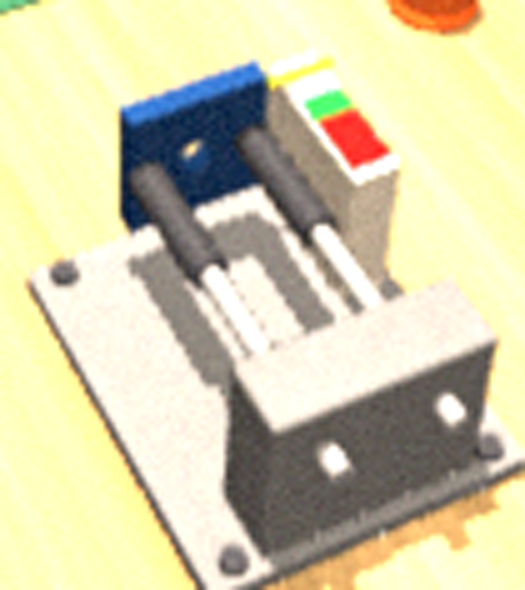

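```bash
cat > fit.py <<'E'
from h import *
from scipy.optimize import least_squares
def px(c,s,o): return (np.array(c)+.5)/s-.5+np.array(o)
def fit(obs,x0):
    def res(q):
        c,s=np.cos(q[2]),np.sin(q[2]);o=[]
        for cam,P,u,w in obs:
            X=[q[0]+c*P[0]-s*P[1],q[1]+s*P[0]+c*P[1],P[2]]
            o+=list((proj(cam,X)-u)*w)
        return np.array(o)
    return least_squares(res,x0,loss='soft_l1'),res
def T(c):return px(c,10,(290,165))
def S(c):return px(c,5,(240,200))
def Rr(c):return px(c,10,(168,195))
jt=[('top',P,T(c),1) for P,c in [((-.01,.075,.012),(60,67)),((-.01,-.075,.012),(67,530)),((.17,-.075,.012),(626,530)),((.17,.075,.012),(614,65)),
 ((0,.033,.11),(130,182)),((0,-.033,.11),(130,404)),((.012,.033,.11),(171,182)),((.012,-.033,.11),(172,404)),
 ((-.0075,.068,.094),(98,70)),((-.0075,.044,.094),(98,139)),((.0675,.068,.094),(342,70)),((.0675,.044,.094),(342,138))]]
js=[('side',P,S(c),1) for P,c in [((.012,-.033,.11),(127,120)),((.012,.033,.11),(268,82)),((0,.033,.11),(257,63)),((0,-.033,.11),(121,105)),((.012,0,.075),(195,150)),((-.01,-.075,.012),(28,280))]]
rt=[('top',P,Rr(c),1) for P,c in [((-.075,.014,.031),(62,173)),((-.075,-.014,.031),(68,260)),((.075,.014,.031),(544,133)),((.075,-.014,.031),(548,219)),((.111,0,.017),(662,164))]]
if __name__=='__main__':
    for n,o,x0 in [('jt',jt,(.58,-.19,-1.57)),('js',js,(.58,-.19,-1.57)),('jts',jt+js,(.58,-.19,-1.57)),('r',rt,(.52,.13,-1.5))]:
        f,res=fit(o,x0);print(n,f.x.round(4),'\n',f.fun.reshape(-1,2).round(1).tolist())
E
python3 fit.py
```

```text
jt [ 0.5876 -0.1885 -1.5554] 
 [[0.0, -0.1], [-0.2, 0.5], [0.2, 0.1], [0.6, -0.3], [-0.3, -0.2], [-0.0, -0.0], [-0.3, -0.2], [-0.1, -0.1], [-0.3, -0.4], [-0.2, 0.7], [0.3, -0.5], [0.4, 0.7]]
js [ 0.5887 -0.1891 -1.5669] 
 [[0.6, 1.2], [0.2, -0.8], [-0.2, -0.6], [-0.6, 0.4], [0.6, 1.4], [-0.7, -2.0]]
jts [ 0.5881 -0.1887 -1.5573] 
 [[0.1, -0.3], [-0.1, 0.3], [0.2, -0.0], [0.7, -0.3], [-0.2, -0.4], [0.0, -0.2], [-0.2, -0.4], [-0.1, -0.2], [-0.2, -0.5], [-0.1, 0.6], [0.4, -0.7], [0.5, 0.5], [0.4, 1.2], [-0.1, -0.9], [-0.6, -0.7], [-0.9, 0.4], [0.3, 1.4], [-0.9, -1.8]]
r [ 0.5229  0.1298 -1.478 ] 
 [[0.2, -0.1], [0.2, 0.1], [-0.3, -0.2], [-0.0, 0.1], [-0.1, 0.1]]
```

The jig at (326,195) fits the stated dimensions: 180x150 base and plate top at 0.110. The one at (281,253) is too small and the one at (420,244) too large. I'm picking the rail now.

```bash
cat >> h.py <<'E'
def q(yaw): return [np.cos(yaw/2),np.sin(yaw/2),0,0]
J=np.array([.588,-.1887]);JY=-1.5565
def jig(x,y=0,yaw=JY): c,s=np.cos(yaw),np.sin(yaw); return J+[c*x-s*y,s*x+c*y]
E
python3 - <<'E'
from h import *
for off in (0,np.pi):
    print(off,[np.round(v,2) if (v:=r.solve_ik([*xy,z],q(a+off))) is not None else None for xy,z,a in [((.523,.13),.15,-1.478),((.523,.13),.0305,-1.478),(jig(-.151),.0885,JY),(jig(-.05),.0885,JY)]])
E
```

```text
0 [None, None, array([-0.19,  0.6 ,  1.53, -0.  ,  1.01,  2.93]), array([-0.36,  0.63,  1.48, -0.  ,  1.03,  2.77])]
3.141592653589793 [array([ 0.1 ,  0.45,  1.61, -0.  ,  1.08,  0.01]), array([ 0.1 ,  0.61,  1.72, -0.  ,  0.81,  0.01]), array([-0.19,  0.6 ,  1.53, -0.  ,  1.01, -0.21]), array([-0.36,  0.63,  1.48, -0.  ,  1.03, -0.37])]
```

Run:
```python
from h import *
O=np.pi
command_gripper(.065,80)
r.reach([.523,.13,.15],q(-1.478+O))
r.move_straight([.523,.13,.0305],speed=.12)
command_gripper(.0,80)
s=r.read_state();print(s['time_s'],s['grip_width'],s['eef_pos'],np.round(s['contact_force'],1))
r.move_straight([.523,.13,.13],speed=.15)
r.reach([*jig(-.151),.0885],q(JY+O))
s=r.read_state();print(s['time_s'],s['grip_width'],s['eef_pos'],np.round(s['contact_force'],1),jig(-.151))
f=lambda p,b,s,n:cv2.imwrite(f'pics/{n}.png',cv2.resize(np.clip(p[b[1]:b[3],b[0]:b[2],::-1].astype(int)*2,0,255).astype(np.uint8),None,fx=s,fy=s,interpolation=cv2.INTER_CUBIC))
p,d=snap('top','top1');f(p,(215,150,345,240),6,'t1')
p,d=snap('side','side1');f(p,(160,120,320,260),4,'s1')
```

```text
4.75 0.02423337973444158 [0.52339029 0.13005895 0.03147517] [-1.1  0.2  6.5]
6.3333 0.02410155187372763 [ 0.58524071 -0.03697088  0.08791657] [ 0.6  0.3 -0.6] [ 0.58584133 -0.03771543]
```

View pics/t1.png

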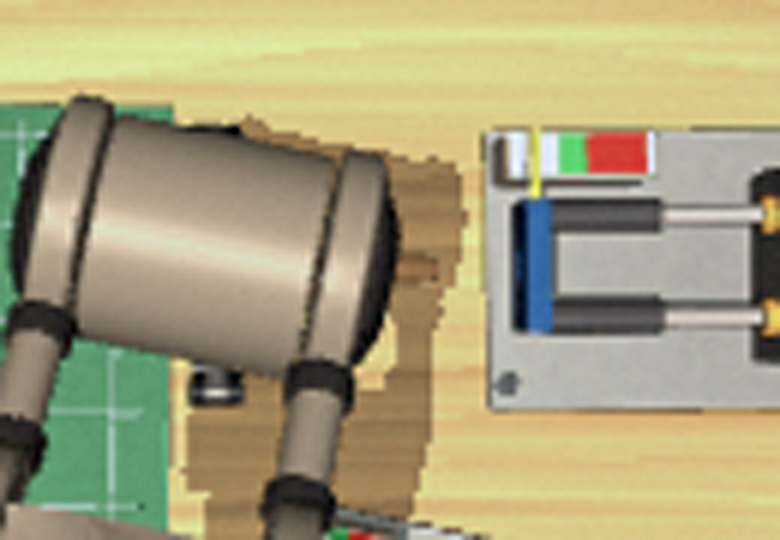

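View pics/s1.png

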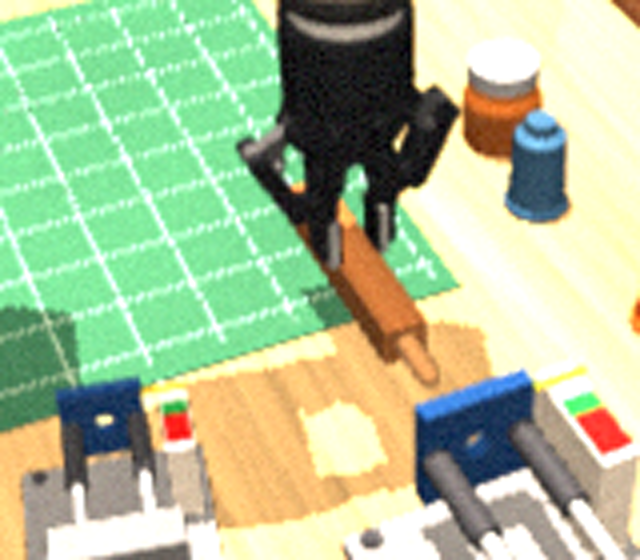

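Run:
```python
from h import *
f=lambda p,b,s,n:cv2.imwrite(f'pics/{n}.png',cv2.resize(np.clip(p[b[1]:b[3],b[0]:b[2],::-1].astype(int)*2,0,255).astype(np.uint8),None,fx=s,fy=s,interpolation=cv2.INTER_CUBIC))
z=np.load('pics/side1.npz');f(z['p'],(225,160,315,230),8,'s1b')
z=np.load('pics/top1.npz');p,d=z['p'],z['d'];f(p,(275,180,320,212),16,'t1b')
W=world('top',d)
for v in range(191,199): print(v,[tuple(W[v,u].round(3)) for u in (283,285,287)])
print('peg expected tip',proj('top',[*jig(-.040),.0734]),'side',proj('side',[*jig(-.04),.0734]))
s=r.read_state();print(s['eef_pos'],s['eef_rot'],q(JY+np.pi))
```

```text
191 [(np.float64(0.599), np.float64(-0.138), np.float64(0.002)), (np.float64(0.599), np.float64(-0.145), np.float64(0.0)), (np.float64(0.599), np.float64(-0.151), np.float64(0.003))]
192 [(np.float64(0.596), np.float64(-0.138), np.float64(0.003)), (np.float64(0.596), np.float64(-0.145), np.float64(0.001)), (np.float64(0.596), np.float64(-0.151), np.float64(-0.002))]
193 [(np.float64(0.59), np.float64(-0.133), np.float64(0.074)), (np.float64(0.59), np.float64(-0.139), np.float64(0.079)), (np.float64(0.59), np.float64(-0.146), np.float64(0.073))]
194 [(np.float64(0.587), np.float64(-0.133), np.float64(0.077)), (np.float64(0.587), np.float64(-0.139), np.float64(0.08)), (np.float64(0.587), np.float64(-0.145), np.float64(0.077))]
195 [(np.float64(0.584), np.float64(-0.133), np.float64(0.077)), (np.float64(0.584), np.float64(-0.139), np.float64(0.08)), (np.float64(0.584), np.float64(-0.146), np.float64(0.075))]
196 [(np.float64(0.581), np.float64(-0.133), np.float64(0.079)), (np.float64(0.581), np.float64(-0.139), np.float64(0.083)), (np.float64(0.583), np.float64(-0.151), np.float64(0.003))]
197 [(np.float64(0.579), np.float64(-0.138), np.float64(0.0)), (np.float64(0.58), np.float64(-0.145), np.float64(-0.003)), (np.float64(0.58), np.float64(-0.151), np.float64(-0.001))]
198 [(np.float64(0.576), np.float64(-0.138), np.float64(-0.001)), (np.float64(0.576), np.float64(-0.145), np.float64(0.001)), (np.float64(0.556), np.float64(-0.058), np.float64(1.267))]
peg expected tip [287.98821444 193.97393171] side [268.29111979 216.02821608]
[ 0.58553561 -0.03605018  0.08866974] [ 7.01367421e-01  7.12799892e-01  6.66782699e-05 -2.24111460e-04] [np.float64(0.7020342442475616), np.float64(0.7121431877816111), 0, 0]
```

View pics/s1b.png

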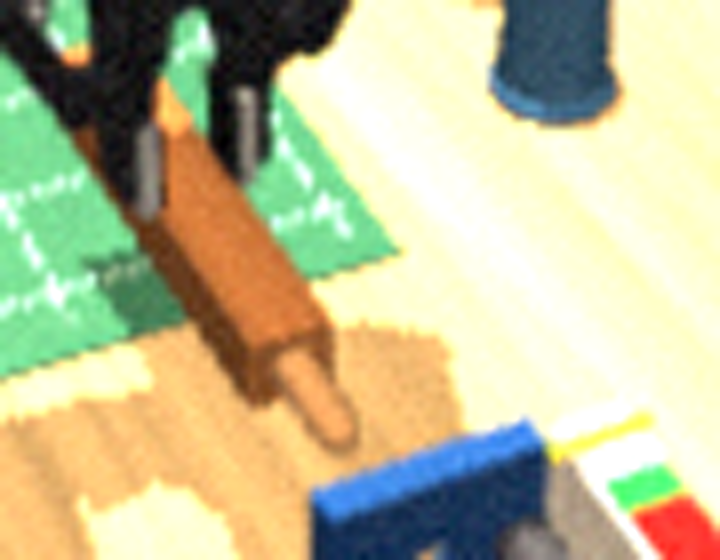

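View pics/t1b.png

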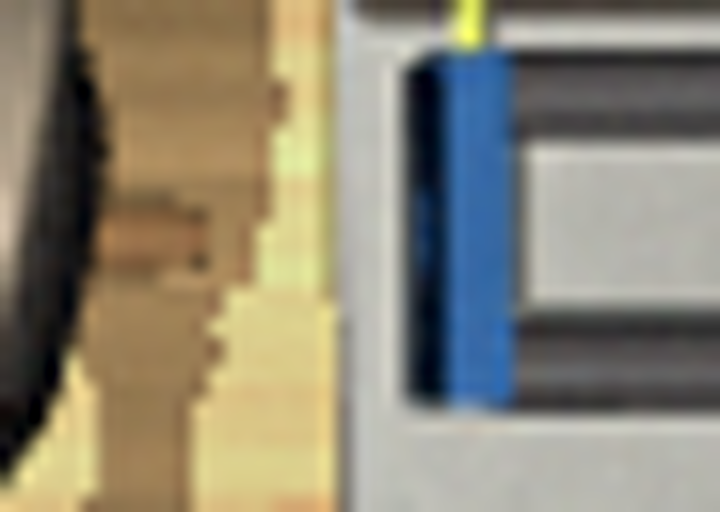

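Run:
```python
from fit import *
def S(c):return px(c,8,(225,160))
def T(c):return px(c,16,(275,180))
o=[('side',P,S(c)) for P,c in [((.075,.014,.014),(330,327)),((.075,-.014,.014),(250,353)),((.075,-.014,-.014),(264,405)),((.111,0,0),(344,437))]]
o+=[('top',(.111,0,0),T((206,237)))]
pos=r.read_state()['eef_pos']
def res(a):
    R=cv2.Rodrigues(np.array([0,0,a[3]]))[0]@cv2.Rodrigues(np.array([0,a[4],0.]))[0]
    e=[]
    for cam,P,u in o: e+=list(proj(cam,R@np.array(P)+a[:3])-u)
    return np.array(e+[(a[3]+1.555)/.02,a[4]/.02,(a[2]-pos[2]+.0145)/.003])
f=least_squares(res,[*pos[:2],.074,-1.555,0]);print(pos,f.x.round(4),f.fun.round(1))
a=f.x;print('tip',a[:3]+.111*np.array([np.cos(a[3]),np.sin(a[3]),-np.sin(a[4])]))
```

```text
[ 0.58553561 -0.03605018  0.08866974] [ 5.8630e-01 -3.6000e-02  7.4000e-02 -1.5577e+00 -1.5000e-03] [ 0.9 -1.3 -0.1 -0.9 -1.7  1.2  0.5  1.1  0.  -0.5 -0.1 -0.1 -0.1]
tip [ 0.58770746 -0.14697184  0.07416883]
```

Run:
```python
from h import *
O=np.pi
def st():
    s=r.read_state();print(round(s['time_s'],2),round(s['grip_width'],4),s['eef_pos'].round(4),np.round(s['contact_force'],1),np.round(s['torque'],2))
st()
for x in (-.112,-.1,-.09):
    print(x,r.move_straight([*jig(x)+[.0005,0],.0893],q(JY+O),speed=.05,max_force=6));st()
f=lambda p,b,s,n:cv2.imwrite(f'pics/{n}.png',cv2.resize(np.clip(p[b[1]:b[3],b[0]:b[2],::-1].astype(int)*2,0,255).astype(np.uint8),None,fx=s,fy=s,interpolation=cv2.INTER_CUBIC))
p,d=snap('top','top2');p2,d=snap('side','side2')
f(p2,(225,160,345,250),6,'s2')
```

```text
6.43 0.0241 [ 0.5855 -0.0361  0.0887] [-0.1 -0.8 -0.2] [ 0.05 -0.03 -0.01]
-0.112 False
7.37 0.0245 [ 0.5868 -0.0766  0.0892] [ 0.3 -0.3 -1.9] [ 0.02 -0.    0.01]
-0.1 False
7.76 0.0241 [ 0.5871 -0.0891  0.0893] [-1.2  0.7 -0.4] [-0.    0.01  0.06]
-0.09 False
8.11 0.0241 [ 0.5872 -0.0991  0.0893] [ 0.3 -0.4 -1.6] [ 0.05 -0.02  0.01]
```

View pics/s2.png

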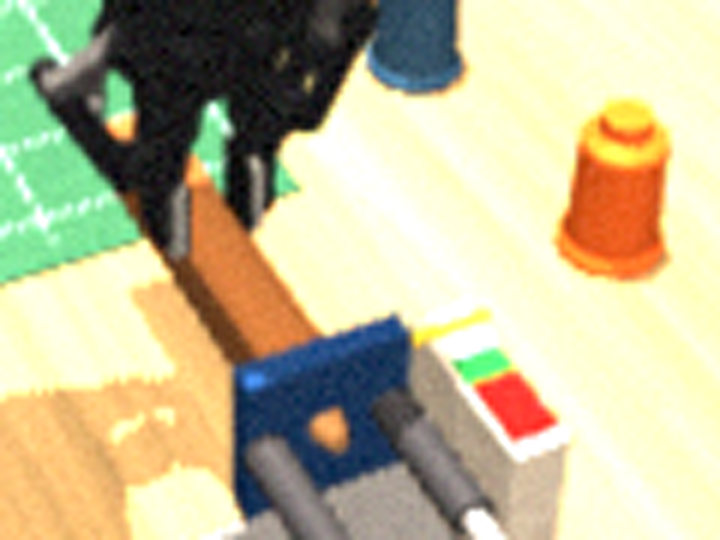

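The round end is through the hole: its tip shows at (330,430) in the crop, with no contact force. Pushing on now.

Run:
```python
from h import *
O=np.pi
def st():
    s=r.read_state();print(round(s['time_s'],2),round(s['grip_width'],4),s['eef_pos'].round(4),np.round(s['contact_force'],1),np.round(s['torque'],2))
for x in (-.078,-.068,-.056):
    print(x,r.move_straight([*jig(x)+[.0005,0],.0893],q(JY+O),speed=.03,max_force=16));st()
r.hold(.3);st()
f=lambda p,b,s,n:cv2.imwrite(f'pics/{n}.png',cv2.resize(np.clip(p[b[1]:b[3],b[0]:b[2],::-1].astype(int)*2,0,255).astype(np.uint8),None,fx=s,fy=s,interpolation=cv2.INTER_CUBIC))
p,d=snap('top','top3');p2,d=snap('side','side3')
f(p2,(240,180,345,260),7,'s3');f(p,(270,155,350,220),9,'t3')
```

```text
-0.078 False
8.76 0.0245 [ 0.5874 -0.1109  0.0893] [ 0.   0.6 -0.1] [ 0.02  0.06 -0.03]
-0.068 False
9.24 0.0242 [ 0.5875 -0.1205  0.0892] [-0.5  3.2 -0.5] [ 0.48 -0.05  0.03]
-0.056 False
9.79 0.0242 [ 0.5876 -0.1313  0.0892] [0.3 8.7 0.8] [ 1.41 -0.08  0.07]
10.09 0.0241 [ 0.5876 -0.1313  0.0892] [ 0.1  9.  -0.2] [ 1.44 -0.08  0.03]
```

View pics/s3.png

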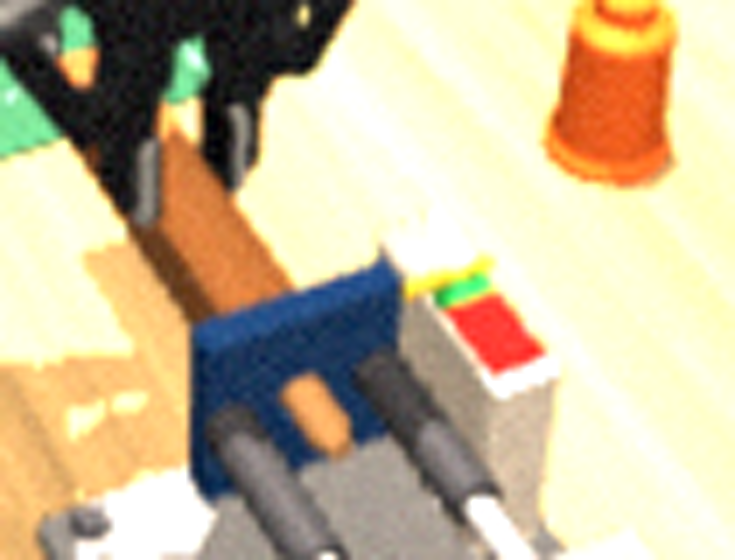

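View pics/t3.png

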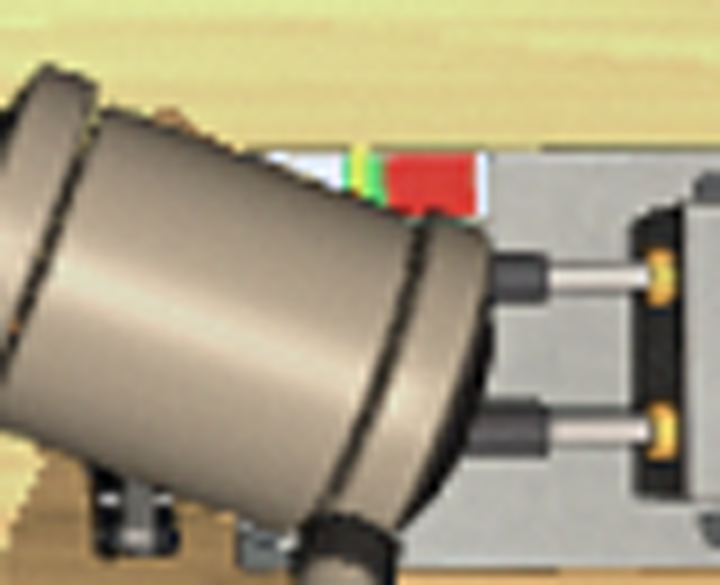

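The pointer stands at about 16.7 mm, near the left edge of the green at (359,180). I'll push about 2 mm more to centre it, then hold.

Run:
```python
from h import *
O=np.pi
def st():
    s=r.read_state();print(round(s['time_s'],2),round(s['grip_width'],4),s['eef_pos'].round(4),np.round(s['contact_force'],1),np.round(s['torque'],2))
print(r.move_straight([*jig(-.054)+[.0005,0],.0893],q(JY+O),speed=.02,max_force=8));st()
f=lambda p,b,s,n:cv2.imwrite(f'pics/{n}.png',cv2.resize(np.clip(p[b[1]:b[3],b[0]:b[2],::-1].astype(int)*2,0,255).astype(np.uint8),None,fx=s,fy=s,interpolation=cv2.INTER_CUBIC))
r.hold(.4)
p,d=snap('top','top4');p2,d=snap('side','side4')
f(p2,(240,180,345,260),7,'s4');f(p,(270,155,350,220),9,'t4')
r.hold(1.5);st();r.hold(2.5);st()
p,d=snap('top','top5');f(p,(270,155,350,220),9,'t5')
```

```text
False
10.44 0.0238 [ 0.5876 -0.1331  0.0892] [0.8 9.3 0.2] [ 1.48 -0.12  0.  ]
12.44 0.0242 [ 0.5876 -0.133   0.0892] [-0.1  8.1 -0.5] [ 1.58 -0.02  0.01]
14.94 0.0243 [ 0.5876 -0.133   0.0892] [ 0.   8.8 -0.4] [ 1.53 -0.1   0.01]
```

View pics/s4.png

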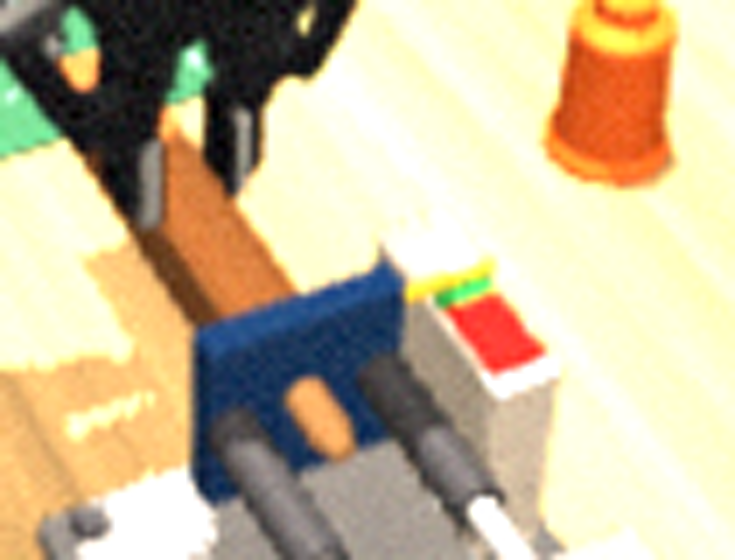

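View pics/t5.png

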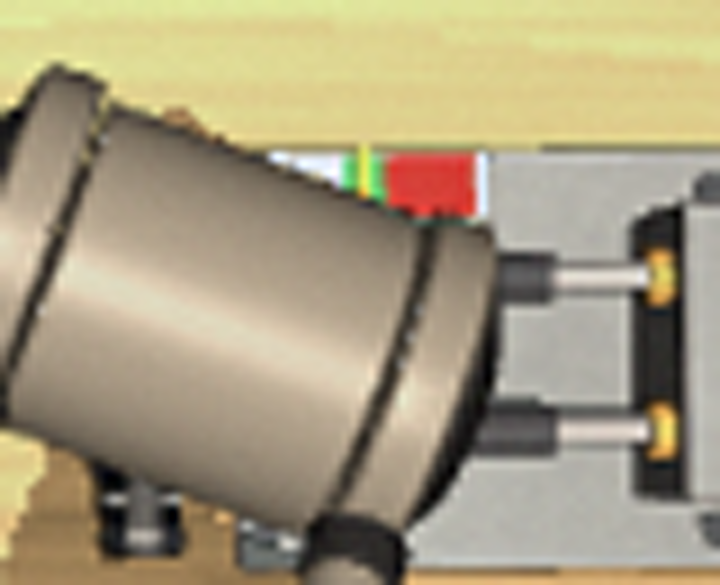

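Run:
```python
from h import *
c=.0185
o=lambda X:(((proj('side',X)-[240,180])+.5)*7-.5).round(0)
print('tip if seated',o([*jig(c+.036),.075]),'if 3mm short',o([*jig(c+.033),.075]),'exit',o([*jig(c+.012),.075]),'plate top rear corners',o([*jig(c+.012,.033),.11]),o([*jig(c+.012,-.033),.11]))
p=np.load('pics/side4.npz')['p'];b=(262,215,302,255)
cv2.imwrite('pics/s4b.png',cv2.resize(np.clip(p[195:255,262:312,::-1].astype(int)*2,0,255).astype(np.uint8),None,fx=10,fy=10,interpolation=cv2.INTER_CUBIC))
```

```text
tip if seated [341. 455.] if 3mm short [336. 448.] exit [303. 401.] plate top rear corners [404. 288.] [208. 358.]
```

View pics/s4b.png

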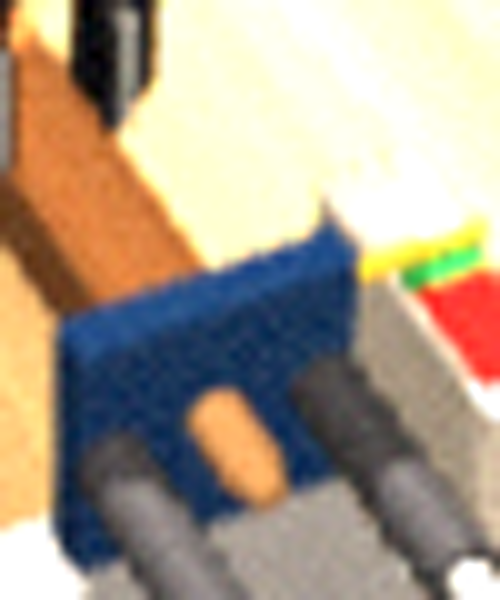

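The tip sits at about (345,455) in the crop against a predicted (341,455) for a seated shoulder. The shoulder is therefore against the plate, the pose has been steady for over 4 s, and I'm handing in.

Run:
```python
from h import *
r.hold(.3);s=r.read_state();print(s['time_s'],s['eef_pos'],s['contact_force']);r.finish_job()
```

```text
15.2917 [ 0.58764008 -0.13301871  0.08925228] [0.95499846 9.31086202 0.02685379]
the job is handed in; nothing more can be done
```

I picked up the rail, put its round end through the hole of the 180 x 150 jig, and pushed until the shoulder met the blue plate. I held it pressed there without moving for over 4 s and handed the job in at 15.3 s, still gripping.

- **Pointer:** it stood in about the middle of the green, near 18 mm. The arm's position gave about 19 mm and the push force of about 9 N gave about 18 mm, so all three roughly agree.
- **Shoulder:** the round end came through the plate as far as a fully seated shoulder predicts. The gripper hid the contact from the top camera and the plate hid it from the side camera. Flatness is therefore inferred from that match, not seen.
- **Disagreements:** the gripper reported 24 mm on the 28 mm rail throughout. While the jaws closed on the rail, the force on the tool read 6.5 N upward, probably fingertip contact with the mat, so I raised the insertion height by about 1 mm.
- **Other objects:** the arm never went near the spools, jar or screwdriver.

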